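# Gauge a painted screw cap and sort it

### The arm

A 6-joint arm with a two-finger parallel gripper is mounted at the origin on the work surface. World frame = base frame: x ahead of the robot, y to its left, z up, the work surface at z = 0. Lengths are in m, angles in rad, forces in N, time in s.
With the tool pointing down it reaches from about 0.325 to 0.85 m from the base axis. Payload 15.5 kg.
Tool frame: the origin (TCP) lies at the very end of the fingers, on their centre line; the grasp point (between the pads) lies 19 mm behind it; z points along the fingers, x is the direction in which the jaws open and shut, and the axes are right-handed (so a half turn about z gives the same grasp; the last joint's range is limited). The gripper opens to 91 mm and grips with 3 to 60 N. Pads are 32 mm wide; open, the fingers measure 118 mm over their backs; the gripper's body (76 mm by 178 mm) begins 60 mm behind the grasp point.
Start: joints at [-1.393, 0.494, 1.345, -0, 1.302, -0.096], TCP at [0.169, -0.602, 0.214] pointing down, gripper open.
Joint ranges: [-2.91, 2.91], [-0.82, 2.16], [0.22, 2.67], [-1.22, 4.37], [0.12, 2.79], [-3.08, 3.08]. Speed limits (rad/s): [1.89, 1.89, 2.57, 3.01, 3.01, 3.01].

### API

Orientations are given as a unit quaternion [w, x, y, z].
In Python, from plant import env gives the robot as it stands. Calls block until the motion is done:
- env.movep(position, orientation): joint-space move of the TCP to a pose.
- env.servo_line(position, rotation=None, speed=0.15, force_limit=None): straight line of the TCP; rotation=None keeps the orientation; speed is the mean speed in m/s. With force_limit (N) it stops when the force on the tool has changed by that much, and returns True; else False.
- env.move_j(angles): joint-space move.
- env.move_gripper(opening, f_grip=None): finger opening in m; f_grip is the grip in N (None keeps the last); returns when the fingers have stopped.
- env.hold(seconds).
- env.inverse_kinematics(position, orientation): joint angles nearest the present ones, or None.
- env.get_state(): the state.
- env.read_camera(name): name is "side" or "top" or "wrist"; returns a dict with "image" (400x640x3 uint8, red, green, blue), "K" (3x3 intrinsics, pixels), "pose" (4x4, takes a point from camera to world coordinates). Camera axes: x right, y up, looking along -z (the intrinsics and any distortion apply to the point x, -y, -z); pixel columns grow to the right and rows downward; lengths in m; the calibration is good to about 2 mm. A picture is of the moment at which its call begins. There is no depth.
A pose or a line that the arm cannot do raises env.IKError and nothing moves.
- env.finish_job(): hands the job in, once; it reports no verdict.
The state is a dict: "time": time; "joints": joint angles; "joint_vel": joint speeds; "tau": joint torques, N m; "tcp_pos": TCP position; "ee_rot": TCP orientation; "contact_force": force on the tool from outside, world axes, zero at the start; "moment": the same for the moment, N m; "grip_width": finger opening in m.
Only numpy, scipy, OpenCV 4.12 (cv2) and the standard library are available. Lean on these libraries where they do the work, as an engineer would, in place of code of your own. Each camera call takes 0.05 s, during which the arm holds its last target. There are 200 camera calls.

### The job

Check the thread of the painted cap lying on the cardboard: screw it clockwise onto the thread gauge, without forcing it, as far as it will go. Unscrew it again and set it down upright, not dropping it, in the blue bin if it went fully home on the gauge's seat, or in the orange bin if it stopped short. Leave the cap still drying in the aluminium tray, the paint tin and the funnel alone.

Things in the scene. Friction and masses are not known exactly. Their poses are not given: they have to be found in the camera images.
- cap_a: Beige painted metal screw cap, open side down, about 80 g. Twelve-sided, 50 mm across flats, 31 mm high, flat top. Origin: centre of the open rim (underside); z up. Flats face 0, 30, 60.. degrees from its x axis. Bore 41 mm wide; three thread lugs in it, 2.4 mm thick, 40 degrees long, at 0, 120, 240 degrees, mid-height 4 mm above the rim, 33 mm free between them.
- cap_b: Cap of the same look, size and axes as cap_a. One of the two is sound: its bore is 26 mm deep and it screws down until its rim meets the gauge's seat. The other is blocked (bore 20 mm deep): it meets the plug's top and stops with its rim 4 mm above the seat. One lies on the cardboard, the other in the aluminium tray; which is where changes.
- gauge: Fixed thread gauge: dark steel plate 110 x 110 x 12 mm, round steel pedestal with a 58 mm shoulder 45 mm above the bench, on it an upright plug: 30 mm core, 24 mm high (top 6 mm tapers to 22 mm), with a brass-coloured right-hand three-start thread of 38 mm outer diameter, ridges 2.4 mm thick, 6.5 mm apart, 2 to 14.5 mm above the shoulder. Origin: centre of the plate's underside.
- gauge_seat (a point): Centre of the shoulder's flat top (the seat). Screw a cap on clockwise seen from above: it sinks 3.1 mm a radian, with 1.7 mm play in height, 1.5 mm sideways. Lightly oiled metal, friction about 0.2. It turns easily (about 0.1 N m). At its stop it sinks no more: a hand that keeps following down feels the push rise at once, and after the play is used up the torque rises steeply; cap and gauge must not bear on each other with over 60 N.
- gauge_top (a point): Centre of the plug's top, 24 mm above the seat. The ridges' upper ends lie at 0, 120, 240 degrees from the x axis, counter-clockwise from above; from there they sink clockwise. A cap set loosely on the plug rests with its lugs on the ridges, rim 6.5 to 13 mm above the seat; 8.5 mm when a lug points 40 degrees counter-clockwise past a ridge's upper end.
- board: Brown cardboard sheet, fixed, 130 x 130 x 4 mm, on which the cap to be checked lies. Origin: centre of its underside.
- dry_tray_in (a point): Centre of the floor (4 mm above the work surface) of the shallow aluminium tray, 130 x 130 mm, 10 mm high, in which the other cap dries.
- blue_bin_in (a point): Blue plastic bin, fixed, 160 x 150 mm outside (x, y), 40 mm high, walls and floor 4 mm. The point is the centre of its inner floor, 4 mm above the work surface. For sound caps.
- orange_bin_in (a point): Orange plastic bin, fixed, 160 x 150 mm outside (x, y), 40 mm high, walls and floor 4 mm. The point is the centre of its inner floor, 4 mm above the work surface. For caps that stopped short.
- tin: Small round steel paint tin, 50 mm diameter, 55 mm high, loose, bystander. Origin: centre of its underside.
- funnel: Blue plastic funnel standing on its mouth, 84 mm diameter, 85 mm high, loose, bystander. Origin: centre of its mouth, on the work surface.
There are look-alikes about, which are no part of the job. What is shaped like the cap_a but green or yellow is not meant.

How it is judged:
By the outcome, as a careful person would: the job done as asked, in the order asked, and still so for the second after the job is handed in, with the robot touching nothing.
It also fails if it takes over 72 s, if anything falls off the work surface, if the arm or the gripper's body presses on something with over 40 N, if the wrist force passes 120 N, or if a joint passes its speed limit or range.

## Working session

There is one attempt and no reset: what is moved stays moved. The work goes in short steps, each a Python script; the robot and the scene stay as the last script left them, time stands still between calls to the robot, and variables do not carry over. Pictures are saved under pics/ and viewed, about 8 in all and at most 12, crops included, and the job is handed in when it is done.

```bash
ls; mkdir -p pics; python3 - <<'E'
from plant import env
import cv2,numpy as np
np.set_printoptions(precision=4,suppress=True)
for n in("top","side"):
    r=env.read_camera(n); cv2.imwrite(f"pics/{n}0.png",r["image"][:,:,::-1]); print(n,r["K"],r["pose"],[k for k in r])
s=env.get_state(); print(s)
E
```

```text
pics
top [[382.925    0.     319.7134]
 [  0.     382.925  190.7608]
 [  0.       0.       1.    ]] [[-0.0158  0.9889 -0.1479  0.3973]
 [-0.9998 -0.0171 -0.0071  0.0181]
 [-0.0095  0.1478  0.989   0.9576]
 [ 0.      0.      0.      1.    ]] ['image', 'K', 'pose']
side [[390.5072   0.     324.6093]
 [  0.     390.5072 203.6572]
 [  0.       0.       1.    ]] [[ 0.9795  0.1005 -0.1744  0.3691]
 [-0.2     0.5839 -0.7868 -0.6644]
 [ 0.0227  0.8056  0.592   0.607 ]
 [ 0.      0.      0.      1.    ]] ['image', 'K', 'pose']
{'time': 0.1, 'joints': array([-1.3925,  0.4942,  1.346 ,  0.    ,  1.3025, -0.0955]), 'joint_vel': array([ 0.002 , -0.0023, -0.0032,  0.0006,  0.003 , -0.0002]), 'tau': array([  0.0004, -88.0235, -38.2543,   0.0708,   0.0483,  -0.    ]), 'tcp_pos': array([ 0.1689, -0.6014,  0.2134]), 'ee_rot': array([-0.0004,  0.797 , -0.604 , -0.0004]), 'contact_force': array([ 0.1372, -0.3258,  0.2721]), 'moment': array([-0.0276, -0.0025, -0.0533]), 'grip_width': 0.0912835697816662}
```

View pics/top0.png

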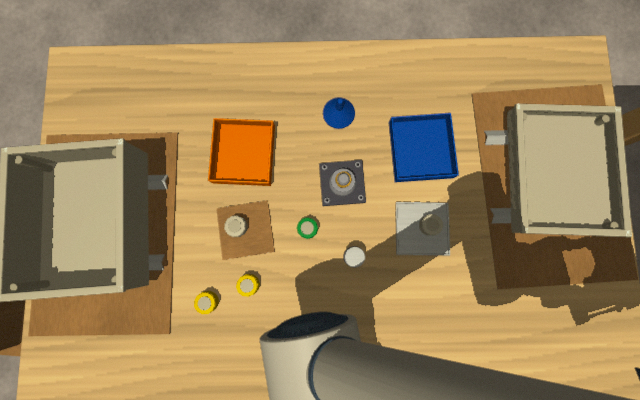

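View pics/side0.png

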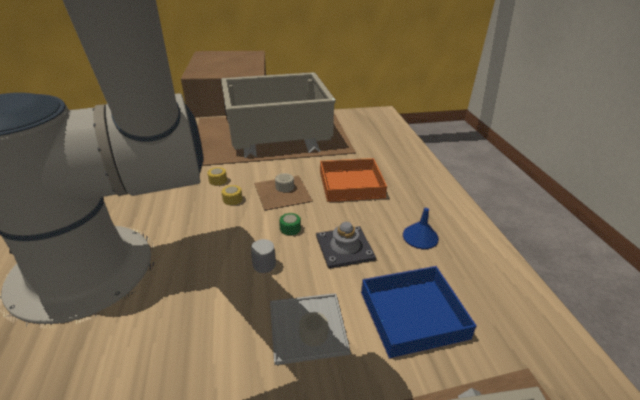

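The cap to check is the beige one on the cardboard at top-view (235,225). Things it could be mistaken for:
- the cap in the tray (432,223), which must stay there
- the tin (354,256)
- the green cap (308,227)
- the yellow caps (205,302) and (247,285)

The gauge is at (343,181), the orange bin at (243,151), the blue bin at (423,148) and the funnel at (339,112).

```bash
cat > h.py <<'E'
from plant import env
import cv2,numpy as np
from scipy.spatial.transform import Rotation as R
np.set_printoptions(precision=4,suppress=True)
def cast(r,uv,z):
    uv=np.atleast_2d(np.float64(uv)); K=r["K"]; P=np.array(r["pose"])
    d=np.c_[(uv[:,0]-K[0,2])/K[0,0],-(uv[:,1]-K[1,2])/K[1,1],-np.ones(len(uv))]@P[:3,:3].T
    return P[:3,3]+d*((z-P[2,3])/d[:,2])[:,None]
def proj(r,p):
    P=np.array(r["pose"]); c=(np.atleast_2d(p)-P[:3,3])@P[:3,:3]; K=r["K"]
    return np.c_[K[0,2]-K[0,0]*c[:,0]/c[:,2],K[1,2]+K[1,1]*c[:,1]/c[:,2]]
def down(yaw):   # tool z down, tool x at angle yaw in the world
    x=np.array([np.cos(yaw),np.sin(yaw),0]); z=np.array([0,0,-1.])
    q=R.from_matrix(np.c_[x,np.cross(z,x),z]).as_quat(); return q[[3,0,1,2]]
def pic(n,f):
    r=env.read_camera(n); cv2.imwrite(f"pics/{f}.png",r["image"][:,:,::-1]); return r
E
python3 - <<'E'
from h import *
r=env.read_camera("top")
for n,uv,z in [("cap",(235,225),.035),("gauge",(343,181),.057),("trayCap",(432,223),.035),("tin",(354,256),.055),("green",(308,227),.031),("funnel",(339,112),.04),("orange",(243,153),.03),("blue",(424,149),.03)]:
    print(n,cast(r,uv,z))
w=env.read_camera("wrist"); s=env.get_state(); q=s["ee_rot"]; M=R.from_quat(q[[1,2,3,0]]).as_matrix()
print("cam in tool",M.T@(w["pose"][:3,3]-s["tcp_pos"]),"\n",M.T@w["pose"][:3,:3],w["K"][0,0])
for nm,p,yaws in [("cap",cast(r,(235,225),.035)[0],np.arange(0,6.28,.524)),("gauge",cast(r,(343,181),.057)[0],np.arange(0,6.28,.524))]:
    for y in yaws:
        k=env.inverse_kinematics([p[0],p[1],.2],down(y)); print(nm,round(y,2),k)
E
```

```text
cap [[0.4554 0.23   0.035 ]]
gauge [[ 0.5546 -0.0314  0.057 ]]
trayCap [[ 0.4524 -0.2435  0.035 ]]
tin [[ 0.3778 -0.0527  0.055 ]]
green [[0.448  0.0544 0.031 ]]
funnel [[ 0.7327 -0.0267  0.04  ]]
orange [[0.6344 0.2143 0.03  ]]
blue [[ 0.6364 -0.2359  0.03  ]]
cam in tool [ 0.0014 -0.0714 -0.1717] 
 [[ 1.      0.0003  0.0008]
 [ 0.0005 -0.9676 -0.2525]
 [ 0.0007  0.2525 -0.9676]] 286.19845708089355
cap 0.0 [ 0.3507  0.3491  1.6429 -0.      1.1496  0.3507]
cap 0.52 [ 0.3507  0.3491  1.6429 -0.      1.1496 -0.1733]
cap 1.05 [ 0.3507  0.3491  1.6429 -0.      1.1496 -0.6973]
cap 1.57 [ 0.3507  0.3491  1.6429 -0.      1.1496 -1.2213]
cap 2.1 [ 0.3507  0.3491  1.6429 -0.      1.1496 -1.7453]
cap 2.62 [ 0.3507  0.3491  1.6429 -0.      1.1496 -2.2693]
cap 3.14 [ 0.3507  0.3491  1.6429 -0.      1.1496 -2.7933]
cap 3.67 [ 0.3507  0.3491  1.6429 -0.      1.1496  2.9658]
cap 4.19 [ 0.3507  0.3491  1.6429 -0.      1.1496  2.4418]
cap 4.72 [ 0.3507  0.3491  1.6429 -0.      1.1496  1.9178]
cap 5.24 [ 0.3507  0.3491  1.6429 -0.      1.1496  1.3938]
cap 5.76 [ 0.3507  0.3491  1.6429 -0.      1.1496  0.8698]
gauge 0.0 [-0.1641  0.4107  1.5371 -0.      1.1938 -0.1641]
gauge 0.52 [-0.1641  0.4107  1.5371 -0.      1.1938 -0.6881]
gauge 1.05 [-0.1641  0.4107  1.5371 -0.      1.1938 -1.2121]
gauge 1.57 [-0.1641  0.4107  1.5371 -0.      1.1938 -1.7361]
gauge 2.1 [-0.1641  0.4107  1.5371 -0.      1.1938 -2.2601]
gauge 2.62 [-0.1641  0.4107  1.5371 -0.      1.1938 -2.7841]
gauge 3.14 [-0.1641  0.4107  1.5371 -0.      1.1938  2.9751]
gauge 3.67 [-0.1641  0.4107  1.5371 -0.      1.1938  2.4511]
gauge 4.19 [-0.1641  0.4107  1.5371 -0.      1.1938  1.9271]
gauge 4.72 [-0.1641  0.4107  1.5371 -0.      1.1938  1.4031]
gauge 5.24 [-0.1641  0.4107  1.5371 -0.      1.1938  0.8791]
gauge 5.76 [-0.1641  0.4107  1.5371 -0.      1.1938  0.3551]
```

```bash
python3 - <<'E'
from h import *
env.servo_line([.12,-.44,.32],speed=.4)
c=[.4554,.23,.135]
env.movep(c,down(2.54-np.pi)); a=pic("wrist","w1"); print(env.get_state()["time"],env.get_state()["joints"])
env.movep(c,down(2.54)); b=pic("wrist","w2"); s=env.get_state(); print(s["time"],s["tcp_pos"],s["joints"])
np.save("w1.npy",dict(K=a["K"],pose=a["pose"],image=a["image"]),allow_pickle=True);np.save("w2.npy",dict(K=b["K"],pose=b["pose"],image=b["image"]),allow_pickle=True)
cv2.imwrite("pics/w12.png",np.hstack([cv2.resize(x["image"],(400,250)) for x in(a,b)])[:,:,::-1])
E
```

```text
3.625 [ 0.3494  0.434   1.7207 -0.0001  0.9867  0.952 ]
6.4333 [0.4554 0.23   0.135 ] [ 0.3506  0.4342  1.7208 -0.      0.9866 -2.189 ]
```

View pics/w2.png

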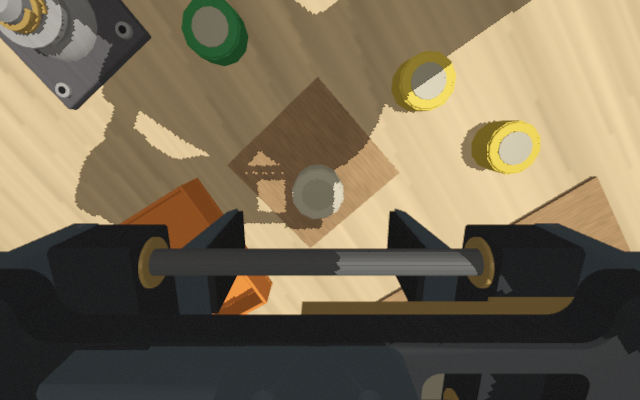

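The wrist view shows the beige cap on the cardboard at about (317,192), between the open fingers. Next is one contrast-boosted close crop of both views to check the choice and find the flats.

```bash
python3 - <<'E'
from h import *
o=[]
for f in("w1","w2"):
    r=np.load(f+".npy",allow_pickle=True).item(); uv=proj(r,[.4554,.23,.035])[0]; print(uv)
    x,y=317,192
    c=cv2.resize(r["image"][y-40:y+40,x-40:x+40],(400,400),interpolation=cv2.INTER_CUBIC)
    l=cv2.cvtColor(c,cv2.COLOR_RGB2LAB); l[:,:,0]=cv2.createCLAHE(3,(2,2)).apply(l[:,:,0]); o.append(cv2.cvtColor(l,cv2.COLOR_LAB2BGR))
cv2.imwrite("pics/crop.png",np.hstack(o))
E
```

```text
[313.869  194.0499]
[317.1135 195.282 ]
```

View pics/crop.png

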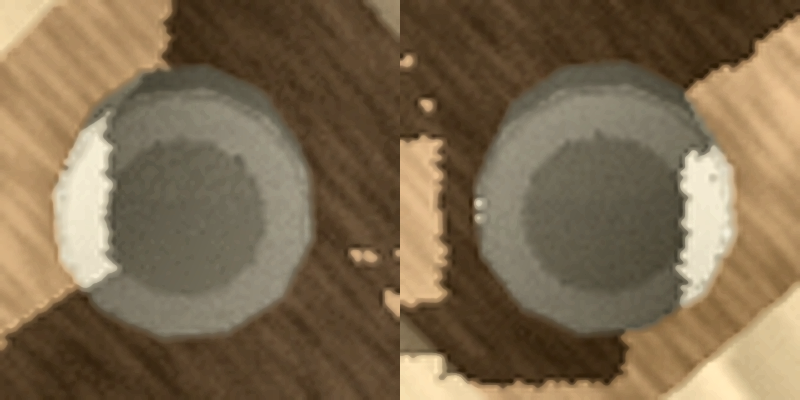

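The crop confirms a beige, twelve-sided cap with a flat top and a concentric disc on the cardboard. Its disc centres are about (314.0,195.2) and (317.4,194.8). Next I fit the centre and flats, then grasp.

```bash
python3 - <<'E'
from h import *
for f,uv in(("w1",(314.,195.2)),("w2",(317.4,194.8))):
    r=np.load(f+".npy",allow_pickle=True).item(); ctr=cast(r,uv,.035)[0]
    x,y=317,192; k=8
    c=cv2.resize(r["image"][y-40:y+40,x-40:x+40],None,fx=k,fy=k,interpolation=cv2.INTER_CUBIC)
    h=cv2.cvtColor(c,cv2.COLOR_RGB2HSV); m=((h[:,:,1]<75)).astype(np.uint8)
    m=cv2.morphologyEx(m,cv2.MORPH_OPEN,np.ones((25,25)))
    ct=max(cv2.findContours(m,0,cv2.CHAIN_APPROX_NONE)[0],key=cv2.contourArea)[:,0]
    p=(ct+.5)/k-.5+[x-40,y-40]; lo=p[:,1]>uv[1]-8      # lower part: top-face edge
    w=cast(r,p[lo],.035)[:,:2]
    # circle fit, then 12th harmonic of the radius
    A=np.c_[2*w,np.ones(len(w))]; s=np.linalg.lstsq(A,(w**2).sum(1),rcond=None)[0]; cc=s[:2]
    d=w-cc; th=np.arctan2(d[:,1],d[:,0]); rad=np.hypot(*d.T)
    B=np.c_[np.ones(len(th)),np.cos(12*th),np.sin(12*th),np.cos(th),np.sin(th)]; q=np.linalg.lstsq(B,rad,rcond=None)[0]
    print(f,"disc",ctr[:2],"circle",cc,"r",rad.mean(),"amp",np.hypot(q[1],q[2]),"flat angle deg mod30",np.degrees((np.arctan2(q[2],q[1])+np.pi)/12)%30,len(ct))
E
```

```text
w1 disc [0.4548 0.229 ] circle [0.4546 0.2299] r 0.02519959485665076 amp 0.00029851814790814857 flat angle deg mod30 0.4776772142177898 1221
w2 disc [0.4549 0.2298] circle [0.4542 0.2289] r 0.02527653865655003 amp 0.0003752326078176444 flat angle deg mod30 29.60829413876538 1227
```

```bash
python3 - <<'E'
from h import *
y=np.radians(150); q=down(y); c=np.array([.4547,.2294])
env.movep([*c,.09],q)
env.servo_line([*c,.0075],speed=.1,force_limit=8)
s=env.get_state(); print("down",s["tcp_pos"],s["contact_force"])
env.move_gripper(.045,f_grip=35); s=env.get_state(); print("grip",s["grip_width"],s["contact_force"],s["moment"])
env.servo_line([*c,.16],speed=.2)
g=np.array([.5546,-.0314]); t=g+.07*np.array([np.sin(y),-np.cos(y)])
env.movep([*t,.16],q); r=pic("wrist","g1"); np.save("g1.npy",dict(K=r["K"],pose=r["pose"],image=r["image"]),allow_pickle=True)
s=env.get_state(); print(s["time"],s["grip_width"],s["tcp_pos"],s["joints"],s["contact_force"],s["moment"]); print(proj(r,[*g,.069]))
E
```

```text
down [0.4551 0.2295 0.0081] [-0.1581 -0.5046 -0.1906]
grip 0.04947042072057257 [-0.757  -0.7758  2.2897] [ 0.1484  0.0461 -0.002 ]
10.3417 0.04925078545012978 [0.5887 0.0307 0.1597] [-0.0494  0.5013  1.5002  0.0004  1.1412 -2.6687] [ 0.0952  0.8257 -0.2201] [ 0.1358 -0.1021 -0.0621]
[[315.6065 121.2998]]
```

View pics/g1.png

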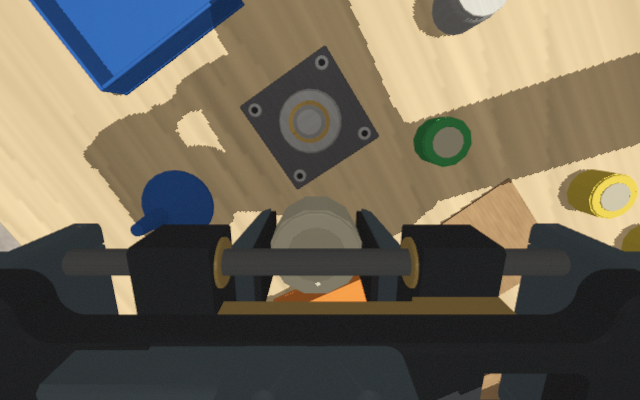

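The cap is held between the pads at about (316,245). The gauge is clear of it, with the plug top near (309,122), the plate corners visible and screws at (322,62), (255,110), (364,132) and (300,176). Next I refine the plug centre.

```bash
python3 - <<'E'
from h import *
r=np.load("g1.npy",allow_pickle=True).item(); im=r["image"]
# plate corners -> centre by minAreaRect-free quad at z=.012
sc=np.array([(322,62),(255,110),(364,132),(300,176)]); W=cast(r,sc,.012); print("screws",W[:,:2].mean(0))
k=6; x0,y0=265,75; c=cv2.resize(im[y0:y0+92,x0:x0+92],None,fx=k,fy=k,interpolation=cv2.INTER_CUBIC)
h=cv2.cvtColor(c,cv2.COLOR_RGB2HSV)
g=cv2.GaussianBlur(cv2.cvtColor(c,cv2.COLOR_RGB2GRAY),(9,9),2)
back=lambda p:(np.array(p)+.5)/k-.5+[x0,y0]
br=((h[:,:,1]>90)&(h[:,:,0]<30)).astype(np.uint8); br=cv2.morphologyEx(br,cv2.MORPH_OPEN,np.ones((7,7)))
pts=np.argwhere(br)[:,::-1]
print("brass n",len(pts),"minEncl",cv2.minEnclosingCircle(pts.astype(np.float32)))
(bc,brad)=cv2.minEnclosingCircle(pts.astype(np.float32)); print("brass centre px",back(bc),brad/k,cast(r,back(bc),.055)[0])
for nm,z,R0 in(("top",.069,.011),("shoulder",.045,.029)):
    d=np.linalg.norm(cast(r,[(310,121),(330,121)],z)[1]-cast(r,[(310,121)],z)[0])/20/k; pr=R0/d
    C=cv2.HoughCircles(g,cv2.HOUGH_GRADIENT,1,20,param1=60,param2=12,minRadius=int(pr*.9),maxRadius=int(pr*1.1))
    if C is not None:
        for q in C[0][:3]: print(nm,back(q[:2]),q[2]/pr,cast(r,back(q[:2]),z)[0]); cv2.circle(c,(int(q[0]),int(q[1])),int(q[2]),(255,0,0) if z>.05 else (0,255,0),1)
cv2.imwrite("pics/g1c.png",c[:,:,::-1])
E
```

```text
screws [ 0.5597 -0.034 ]
brass n 37208 minEncl ((275.5, 275.5), 389.6159362792969)
brass centre px [310.5 120.5] 64.93598937988281 [ 0.5584 -0.0344  0.055 ]
```

View pics/g1c.png

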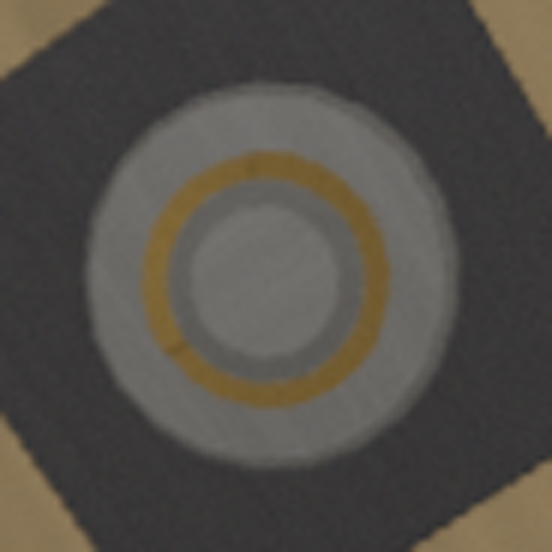

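```bash
python3 - <<'E'
from h import *
r=np.load("g1.npy",allow_pickle=True).item()
b=lambda p:(np.array(p)+.5)/6-.5+[265,75]
for n,p,z in(("top",(265,281),.069),("brass",(265,279.5),.0585),("shoulder",(267,275),.045)): print(n,cast(r,b(p),z)[0])
E
```

```text
top [ 0.5599 -0.0344  0.069 ]
brass [ 0.56   -0.0346  0.0585]
shoulder [ 0.5597 -0.0352  0.045 ]
```

```bash
python3 - <<'E'
from h import *
q=down(np.radians(150)); g=[.5599,-.0346]
env.movep([*g,.10],q); env.hold(.15); s=env.get_state(); print(s["tcp_pos"],s["contact_force"],s["moment"],s["joints"][5],s["grip_width"])
print(env.servo_line([*g,.073],speed=.08,force_limit=6)); s=env.get_state(); print(s["tcp_pos"],s["contact_force"])
print(env.servo_line([*g,.054],speed=.015,force_limit=5)); env.hold(.1)
s=env.get_state(); print("t",s["time"],s["tcp_pos"],s["contact_force"],s["moment"])
E
```

```text
[ 0.5608 -0.0335  0.1008] [ 0.0242 -0.2684 -0.971 ] [ 0.1265 -0.1052 -0.0182] -2.7856450596611215 0.05007829426378041
False
[ 0.5599 -0.0344  0.0729] [ 0.0978  0.1705 -0.5332]
True
t 12.4667 [ 0.5599 -0.0346  0.058 ] [-1.5279  0.2787  9.0077] [0.1597 0.2147 0.0069]
```

```bash
cat > screw.py <<'E'
from h import *
def turn(yaw,zc,g,n,dth=-.15,ft=5.,fmax=20.,w=.55):
    "turn n steps of dth (clockwise negative), following the lead; returns yaw, zc"
    for i in range(n):
        s=env.get_state(); f=s["contact_force"]
        dz=.0031*dth+np.clip((f[2]-ft)*6e-5,-.0004,.0005)
        if dz>-1e-4 and dth<0: dz=-1e-4
        yaw+=dth; zc+=dz
        hit=env.servo_line([*g,zc],down(yaw),speed=abs(dz)/(abs(dth)/w),force_limit=14)
        s=env.get_state(); f=s["contact_force"]
        print(f"{s['time']:.2f} yaw {np.degrees(yaw):.0f} j6 {s['joints'][5]:.2f} zc {zc*1e3:.2f} z {s['tcp_pos'][2]*1e3:.2f} F {f.round(1)} Mz {s['moment'][2]:.3f} w {s['grip_width']*1e3:.1f}",hit)
        if hit or f[2]>fmax or abs(s["moment"][2])>.6 or np.hypot(*f[:2])>20: break
    return yaw,zc
E
python3 - <<'E'
from screw import *
print(turn(np.radians(150),.0580,[.5599,-.0346],6))
E
```

```text
12.78 yaw 141 j6 -2.64 zc 57.78 z 57.72 F [-0.3  1.3  0.1] Mz -0.038 w 49.6 False
13.18 yaw 133 j6 -2.49 zc 57.02 z 57.16 F [-0.7  1.8  4.5] Mz -0.056 w 49.9 False
13.49 yaw 124 j6 -2.34 zc 56.52 z 56.67 F [-1.2  2.1  5.4] Mz -0.056 w 49.5 False
13.79 yaw 116 j6 -2.19 zc 56.08 z 56.18 F [-2.4  1.7  6.1] Mz -0.030 w 49.5 False
14.09 yaw 107 j6 -2.04 zc 55.68 z 55.74 F [-1.9  1.9  4.8] Mz -0.029 w 49.5 False
14.40 yaw 98 j6 -1.89 zc 55.20 z 55.22 F [-2.6  1.7  6.4] Mz -0.065 w 49.7 False
(np.float64(1.717993877991495), np.float64(0.05520320383315338))
```

```bash
python3 - <<'E'
from screw import *
print(turn(1.717994,.055203,[.5599,-.0346],22,fmax=16))
E
```

```text
14.70 yaw 90 j6 -1.74 zc 54.82 z 54.81 F [-2.5  2.6  5.6] Mz -0.092 w 49.8 False
15.00 yaw 81 j6 -1.59 zc 54.39 z 54.36 F [-2.4  3.2  5.2] Mz -0.047 w 49.3 False
15.30 yaw 73 j6 -1.44 zc 53.94 z 53.93 F [-2.8  3.7  5.9] Mz -0.091 w 49.5 False
15.60 yaw 64 j6 -1.29 zc 53.53 z 53.48 F [-1.5  5.2  5.4] Mz -0.071 w 49.4 False
15.90 yaw 55 j6 -1.14 zc 53.09 z 53.03 F [-2.7  5.2  4.9] Mz -0.087 w 49.6 False
16.21 yaw 47 j6 -0.99 zc 52.62 z 52.55 F [-2.   5.9  4. ] Mz -0.078 w 50.1 False
16.53 yaw 38 j6 -0.84 zc 52.09 z 52.09 F [-1.9  6.2  6. ] Mz -0.021 w 49.8 False
16.83 yaw 30 j6 -0.69 zc 51.69 z 51.64 F [-2.3  5.9  4.4] Mz -0.029 w 50.2 False
17.15 yaw 21 j6 -0.54 zc 51.19 z 51.17 F [-1.9  5.3  4.7] Mz -0.078 w 49.8 False
17.46 yaw 12 j6 -0.39 zc 50.71 z 50.72 F [-1.3  6.4  4.2] Mz -0.038 w 49.8 False
17.78 yaw 4 j6 -0.24 zc 50.20 z 50.23 F [-1.3  5.9  5.1] Mz -0.086 w 49.8 False
18.08 yaw -5 j6 -0.09 zc 49.74 z 49.74 F [-2.   5.7  4.3] Mz -0.100 w 50.3 False
18.40 yaw -13 j6 0.06 zc 49.23 z 49.27 F [-1.2  5.8  5.2] Mz -0.051 w 49.5 False
18.70 yaw -22 j6 0.21 zc 48.78 z 48.79 F [-0.9  5.2  3.2] Mz -0.042 w 49.5 False
19.04 yaw -30 j6 0.36 zc 48.21 z 48.48 F [-1.4  6.5  8.1] Mz -0.116 w 49.5 False
19.34 yaw -39 j6 0.51 zc 47.93 z 48.47 F [-2.7  6.8 13.5] Mz -0.089 w 49.5 False
19.64 yaw -48 j6 0.66 zc 47.83 z 48.46 F [-2.3  6.8 14.8] Mz -0.072 w 49.6 False
19.94 yaw -56 j6 0.81 zc 47.73 z 48.43 F [-2.9  6.4 16. ] Mz -0.258 w 49.8 False
(-0.9820059999999998, np.float64(0.04772644914699824))
```

It turned easily and sank steadily until TCP z settled at 48.45 mm, where the push and then the torque rose. That puts the rim at about 44.8 mm, against the seat at 45 mm, so it is fully home. A blocked cap would have stopped near 52.5 mm. Next I unscrew it mid-play.

```bash
python3 - <<'E'
from screw import *
g=[.5598,-.0343]
def rep(t):
    s=env.get_state(); print(t,f"{s['time']:.2f}",s["tcp_pos"],s["contact_force"].round(1),s["moment"][2].round(3),round(s["joints"][5],2),round(s["grip_width"]*1e3,1))
env.servo_line([*g,.0483],speed=.004); rep("relieved")
h=env.servo_line([*g,.0486],down(-.72),speed=.0003/.35,force_limit=12); rep(h)
yaw=-.72
for yt in np.linspace(-.72,2.618,7)[1:]:
    if h: break
    z=.04846+.0031*(yt+.49)+.0008
    h=env.servo_line([*g,z],down(yt),speed=.0031*.9,force_limit=12); rep((round(yt,2),h))
E
```

```text
relieved 20.26 [ 0.5603 -0.0343  0.0485] [2.6 2.7 5.4] 0.144 0.81 49.7
False 20.67 [ 0.5597 -0.0343  0.0485] [-1.   1.6  3.6] 0.059 0.55 49.7
(np.float64(-0.16), False) 21.38 [ 0.5595 -0.0342  0.0501] [-0.4  2.4 -1.9] 0.033 -0.0 49.4
(np.float64(0.39), False) 22.10 [ 0.5596 -0.0342  0.0519] [-1.1  3.6 -0.7] 0.062 -0.56 49.6
(np.float64(0.95), False) 22.82 [ 0.5596 -0.0343  0.0537] [-1.6  4.  -0.2] -0.039 -1.11 49.7
(np.float64(1.51), False) 23.55 [ 0.5597 -0.0344  0.0554] [-1.6  2.2 -0.5] 0.014 -1.67 49.6
(np.float64(2.06), False) 24.27 [ 0.5599 -0.0345  0.0572] [-1.1  1.2 -1.2] -0.019 -2.23 50.0
(np.float64(2.62), False) 25.00 [ 0.5599 -0.0344  0.0589] [ 0.4  0.3 -0.4] -0.03 -2.78 49.6
```

```bash
python3 - <<'E'
from screw import *
g=[.5599,-.0345]; b=[.6364,-.2359]; q=down(np.radians(90))
print(env.servo_line([*g,.075],speed=.05,force_limit=8)); s=env.get_state(); print(s["tcp_pos"],s["contact_force"])
env.servo_line([*g,.14],speed=.15); env.movep([*b,.14],q); env.hold(.1)
r=pic("wrist","b1"); s=env.get_state(); print(s["time"],s["tcp_pos"],s["joints"],s["grip_width"],s["contact_force"])
E
```

```text
False
[ 0.5601 -0.0346  0.0754] [ 0.1842  0.2265 -1.3398]
27.075 [ 0.6362 -0.2343  0.1398] [-0.4411  0.6383  1.2852  0.0002  1.2189 -2.0148] 0.049730618372826454 [ 0.0816  0.484  -0.776 ]
```

View pics/b1.png

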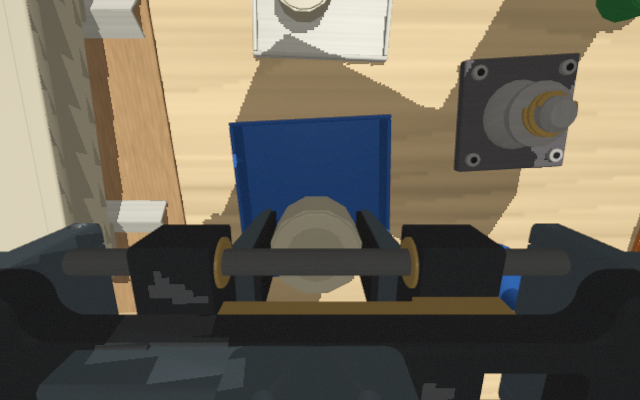

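The gauge is free again. The cap is still held level over the blue bin, whose near rim corners are at (232,123) and (390,115). Next I lower it by feel.

```bash
python3 - <<'E'
from screw import *
r=env.read_camera("wrist"); e=cast(r,[(232,123),(390,115)],.04); print(e)
b=np.array([.6364,-.2359]); est=np.array([e[:,0].mean()+.080,e[:,1].mean()]); print("bin est",est)
if np.abs(est-b).max()<.015: b=(b+est)/2
env.servo_line([*b,.025],speed=.12,force_limit=10)
h=env.servo_line([*b,.004],speed=.015,force_limit=3); env.hold(.15)
s=env.get_state(); print(h,s["time"],s["tcp_pos"],s["contact_force"],s["grip_width"])
E
```

```text
[[ 0.5687 -0.3128  0.04  ]
 [ 0.5613 -0.1678  0.04  ]]
bin est [ 0.645  -0.2403]
True 29.45 [ 0.6406 -0.238   0.0075] [-1.1607  0.8572  8.2018] 0.04951080216061456
```

The cap touched the bin floor at TCP z 7.5 mm, so its rim is 3.5 mm below the TCP. At the stop the rim was therefore at 44.95 mm, which confirms the seat was reached and blue is right.

```bash
python3 - <<'E'
from screw import *
p=env.get_state()["tcp_pos"]; q=down(np.radians(90))
env.servo_line([p[0],p[1],p[2]+.0001],speed=.003); s=env.get_state(); print(s["contact_force"])
env.move_gripper(.066); print(env.get_state()["grip_width"])
env.servo_line([p[0],p[1],.06],speed=.06,force_limit=6); env.servo_line([p[0],p[1],.16],speed=.2)
env.servo_line([p[0]-.0,p[1]+.07,.2],speed=.2); env.hold(.3)
r=pic("wrist","f1"); t=pic("top","f2"); s=env.get_state(); print(s["time"],s["tcp_pos"])
cv2.imwrite("pics/f.png",np.vstack([cv2.resize(r["image"][:300],(600,281)),cv2.resize(t["image"][80:320,180:500],(400,300))[:, :].repeat(1,0) if 0 else cv2.resize(t["image"][80:340,40:600],(600,279))])[:,:,::-1])
E
```

```text
[-0.7089  0.0829  0.225 ]
0.0663967626334524
32.9833 [ 0.6405 -0.1685  0.1997]
```

View pics/f.png

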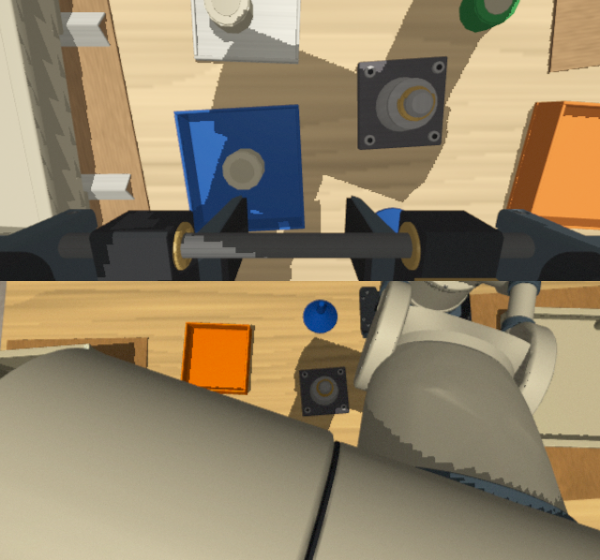

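The wrist view shows the cap upright in the middle of the blue bin at crop pixel (243,168). The other cap is still in the tray, the funnel is standing, and the gripper is clear.

```bash
python3 -c "
from plant import env
env.finish_job(); print(env.get_state()['time'])"
```

```text
the job is handed in; nothing more can be done
the job is handed in; nothing more can be done
```

The cap from the cardboard is sound: it went fully home on the gauge's seat. I unscrewed it, set it down upright in the blue bin and handed the job in at about 33 s.

- **Screwing on:** the cap turned easily, at about 0.1 N m, and sank about 3.1 mm per radian. I kept following it down after it stopped. The push rose to 16 N at most, and the torque to 0.26 N m once the play was used up.
- **Fully home:** the rim stopped at about 45.0 mm, level with the 45 mm seat; a blocked cap would have stopped at 49 mm. I took the rim's position in the grip from the touch on the bin floor, which matches the grasp on the cardboard to about half a millimetre, so the cap had not slipped.
- **Setting down:** I lowered it to the bin floor by feel and eased off to about 0 N before releasing it. The last wrist picture shows it upright in the middle of the bin, with the gripper clear.
- **Other objects:** the second cap is still in the tray and the funnel is standing. I went nowhere near the paint tin, but the arm hid it in the last top picture, so I did not check it again.
- **Disagreement:** two estimates of the blue bin's centre differed by about 9 mm. I used the midpoint, which the bin had plenty of room for.

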